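# Fill the pull-out spice rack and hold it out

### The job

Stand the two loose steel jars from the stone slab in the pull-out spice rack, still pushed home: the short one in the row that already has a short jar, the tall one in the row that has a tall jar. Then grip the rack's black handle so that its red button is squeezed in, pull the tray out past the first stop fully to the second stop, and finish while still holding it out there by the handle. Keep all four jars standing, and leave the bowl and the green container where they are.

Things in the scene. Friction and masses are not known exactly. Their poses are not given: they have to be found in the camera images.
- short_jar: loose short steel spice jar with a copper-coloured lid, a plain upright cylinder 39 mm in diameter and 54 mm tall, about 0.1 kg, standing on the stone slab; origin at the centre of its underside, z up
- tall_jar: loose tall jar, alike but 84 mm tall, about 0.14 kg, standing on the stone slab; origin at the centre of its underside, z up
- short_mate: second short jar (39 mm diameter, 54 mm tall) already standing in one row of the rack's tray, about 50 mm to one side of the row's middle: its row is the short row; origin at the centre of its underside
- tall_mate: second tall jar (39 mm diameter, 84 mm tall) already standing in the other row of the tray, about 50 mm to the other side: its row is the tall row; origin at the centre of its underside
- tray_floor (a point): centre of the floor of the rack's white tray, 22 mm above the table; moves with the tray. x points from the handle to the back of the rack, y along the rows, z up; the tray pulls out along -x. Two open-topped rows run along y, centred at x = -28 mm (front row) and x = +28 mm (back row)
- front_row (a point): middle of the floor of the tray's front row (nearer the handle), axes as the tray's: 52 mm wide in x, 192 mm long in y, walls 4 mm thick and 14 mm high above its floor. A jar stands free anywhere along it; beside the mate there is room for one at y = 50 mm on the other side of the middle
- back_row (a point): the same for the tray's back row, of the same size
- grip (a point): upright black handle block at the tray's front, 24 mm in x, 30 in y, 57 tall, at x = -95, y = 0 of the tray floor's frame, same axes; this point is the centre of its underside, 18 mm above the table. Both y faces are free: take it from above, a finger on each. Behind it a 25 mm gap to the tray with a 10 mm high neck; under and before it a low notched rail, its top 16 mm above the table
- button_face (a point): outer face of the red release button, which stands 7 mm out of the handle's +y face at mid-height (34 mm above the handle's underside); the face is 18 mm in x and 28 mm tall; x, y, z as the tray's. Handle and button together measure 37 mm in y, 31 mm with the button fully in
- button (a joint): travel of the red button, m: 0 out, 0.006 fully in (towards -y). Its spring takes 2.4 N to start and 6 N to be fully in, so closing the gripper on the handle with about 20 N or more presses it. From 0.005 on it frees the tray; let go, it locks the tray again at each stop
- tray (a joint): how far the tray is pulled out, m: 0 home (where it starts, locked), 0.05 first stop, 0.10 second stop, which is the hard end of its travel. With the button in it slides freely past the first stop; a spring pulls it home with 3 to 4 N all the way. Without the button it moves only about 1 mm
- slab: dark granite grinding slab, fixed, 340 x 260 mm, 30 mm high, the loose jars standing on its nearer half and a fixed granite roller (48 mm thick, 250 mm long, along y) lying on its farther part, 110 mm from the middle; origin at the centre of its underside
- bowl: loose white ceramic bowl, 120 mm across, 50 mm high; origin at the centre of its underside; to be left alone
- container: loose green plastic container with a snap lid, 108 x 148 mm, 62 mm high; origin at the centre of its underside; to be left alone

How it is judged (in metres and radians):
On the way, in this order (a step that is already met when the one before it is completed fails the run):
1. both loose jars stand released in their matching rows, the tray still home ((((x of short_jar in the frame of tray_floor between -0.04 and -0.016 m and y of short_jar in the frame of tray_floor between -0.09 and 0.09 m and z of short_jar in the frame of tray_floor between -0.006 and 0.006 m and angle between short_jar's own z axis and vertical below 0.15 rad) and (x of short_mate in the frame of tray_floor between -0.04 and -0.016 m and y of short_mate in the frame of tray_floor between -0.09 and 0.09 m and z of short_mate in the frame of tray_floor between -0.006 and 0.006 m and angle between short_mate's own z axis and vertical below 0.15 rad) and (x of tall_jar in the frame of tray_floor between 0.016 and 0.04 m and y of tall_jar in the frame of tray_floor between -0.09 and 0.09 m and z of tall_jar in the frame of tray_floor between -0.006 and 0.006 m and angle between tall_jar's own z axis and vertical below 0.15 rad) and (x of tall_mate in the frame of tray_floor between 0.016 and 0.04 m and y of tall_mate in the frame of tray_floor between -0.09 and 0.09 m and z of tall_mate in the frame of tray_floor between -0.006 and 0.006 m and angle between tall_mate's own z axis and vertical below 0.15 rad)) or ((x of short_jar in the frame of tray_floor between 0.016 and 0.04 m and y of short_jar in the frame of tray_floor between -0.09 and 0.09 m and z of short_jar in the frame of tray_floor between -0.006 and 0.006 m and angle between short_jar's own z axis and vertical below 0.15 rad) and (x of short_mate in the frame of tray_floor between 0.016 and 0.04 m and y of short_mate in the frame of tray_floor between -0.09 and 0.09 m and z of short_mate in the frame of tray_floor between -0.006 and 0.006 m and angle between short_mate's own z axis and vertical below 0.15 rad) and (x of tall_jar in the frame of tray_floor between -0.04 and -0.016 m and y of tall_jar in the frame of tray_floor between -0.09 and 0.09 m and z of tall_jar in the frame of tray_floor between -0.006 and 0.006 m and angle between tall_jar's own z axis and vertical below 0.15 rad) and (x of tall_mate in the frame of tray_floor between -0.04 and -0.016 m and y of tall_mate in the frame of tray_floor between -0.09 and 0.09 m and z of tall_mate in the frame of tray_floor between -0.006 and 0.006 m and angle between tall_mate's own z axis and vertical below 0.15 rad))) and value of joint tray below 0.01 m and contact force between the fingers and short_jar below 0.1 N and contact force between the fingers and tall_jar below 0.1 N), for 0.2 s.
2. the red button is squeezed in with the tray still home (value of joint button above 0.0045 m and value of joint tray below 0.02 m), for 0.05 s.
At the end, for the whole second after the job is handed in: the tray is at its second stop (joint over 92 of 100 mm) and at rest, the fingers hold the handle (over 2 N), and each loose jar stands upright (within 0.15 rad) on the tray floor in the same row as its mate of equal height, not touched by the fingers (value of joint tray above 0.092 m and velocity of joint tray between -0.01 and 0.01 m/s and contact force between the fingers and handle above 2 N and (((x of short_jar in the frame of tray_floor between -0.04 and -0.016 m and y of short_jar in the frame of tray_floor between -0.09 and 0.09 m and z of short_jar in the frame of tray_floor between -0.006 and 0.006 m and angle between short_jar's own z axis and vertical below 0.15 rad) and (x of short_mate in the frame of tray_floor between -0.04 and -0.016 m and y of short_mate in the frame of tray_floor between -0.09 and 0.09 m and z of short_mate in the frame of tray_floor between -0.006 and 0.006 m and angle between short_mate's own z axis and vertical below 0.15 rad) and (x of tall_jar in the frame of tray_floor between 0.016 and 0.04 m and y of tall_jar in the frame of tray_floor between -0.09 and 0.09 m and z of tall_jar in the frame of tray_floor between -0.006 and 0.006 m and angle between tall_jar's own z axis and vertical below 0.15 rad) and (x of tall_mate in the frame of tray_floor between 0.016 and 0.04 m and y of tall_mate in the frame of tray_floor between -0.09 and 0.09 m and z of tall_mate in the frame of tray_floor between -0.006 and 0.006 m and angle between tall_mate's own z axis and vertical below 0.15 rad)) or ((x of short_jar in the frame of tray_floor between 0.016 and 0.04 m and y of short_jar in the frame of tray_floor between -0.09 and 0.09 m and z of short_jar in the frame of tray_floor between -0.006 and 0.006 m and angle between short_jar's own z axis and vertical below 0.15 rad) and (x of short_mate in the frame of tray_floor between 0.016 and 0.04 m and y of short_mate in the frame of tray_floor between -0.09 and 0.09 m and z of short_mate in the frame of tray_floor between -0.006 and 0.006 m and angle between short_mate's own z axis and vertical below 0.15 rad) and (x of tall_jar in the frame of tray_floor between -0.04 and -0.016 m and y of tall_jar in the frame of tray_floor between -0.09 and 0.09 m and z of tall_jar in the frame of tray_floor between -0.006 and 0.006 m and angle between tall_jar's own z axis and vertical below 0.15 rad) and (x of tall_mate in the frame of tray_floor between -0.04 and -0.016 m and y of tall_mate in the frame of tray_floor between -0.09 and 0.09 m and z of tall_mate in the frame of tray_floor between -0.006 and 0.006 m and angle between tall_mate's own z axis and vertical below 0.15 rad))) and contact force between the fingers and short_jar below 0.1 N and contact force between the fingers and tall_jar below 0.1 N and contact force between the fingers and short_mate below 0.1 N and contact force between the fingers and tall_mate below 0.1 N); the arm keeps its last pose, push and grip.
It fails at once if a jar is tipped over (angle between any of short_jar, tall_jar, short_mate, tall_mate's own z axis and vertical above 0.7 rad).
It fails at once if the bowl or the container is moved by more than 30 mm (distance of any of bowl, container from where it was at the start of the episode above 0.03 m).
It also fails if it takes over 62 s, if anything falls off the work surface, if the arm or the gripper's body presses on something with over 40 N, if the wrist force passes 120 N, or if a joint passes its speed limit or range.

### The arm

A 6-joint arm with a two-finger parallel gripper is mounted at the origin on the work surface. World frame = base frame: x ahead of the robot, y to its left, z up, the work surface at z = 0. Lengths are in m, angles in degrees, forces in N, time in s.
With the tool pointing down it reaches from about 0.4 to 0.825 m from the base axis. Payload 7 kg.
Tool frame: the origin (TCP) lies at the very end of the fingers, on their centre line; the grasp point (between the pads) lies hold_point_z behind it (hold_point_z is the distance from the TCP to the grasp point, in m); z points along the fingers, y is the line along which they close (so a half turn about z gives the same grasp; the last joint's range is limited). The gripper opens to 88 mm and grips with 3 to 60 N. Pads are 19 mm wide; open, the fingers measure 130 mm over their backs; the gripper's body (78 mm by 193 mm) begins 47 mm behind the grasp point.
Start: joints at [81.423, 20.546, 0.682, 0, -70.136, -16.507], TCP at [0.286, 0.611, 0.227] pointing down, gripper open.
Joint ranges: [-176.03, 176.03], [-82.01, 121.73], [-58.28, 71.71], [-173.87, 95.51], [-174.79, -0.11], [-173.66, 173.66]. Speed limits (degrees/s): [136.94, 136.94, 172.46, 180, 180, 180].

### API

Orientations are given as [roll, pitch, yaw] about the fixed x, y, z axes, in that order (R = Rz(yaw) Ry(pitch) Rx(roll)).
In Python, from plant import get_obs, snapshot, close_job, hold_point_z gives the robot as it stands.
- The arm moves only by the tool play_rows, never from a script. Its argument "commands" is a list that holds one entry, the list of rows, each a list of 7 numbers: the shift along the tool's x, y, z in cm, then the turn, a rotation vector about the tool's x, y, z in degrees, then the opening, from 0 (shut) to 1 (fully open). In form: [[[x, y, z, ax, ay, az, fingers], ...]]. A call has 1 to 20 rows; each row is the pose to reach, as a shift and turn from the pose commanded when the call began, along the tool's axes at that moment; what a row does not reach only later rows make up. A row lasts 1/12 s, in which the tool goes at most 41.7 mm and 7.16 degrees, less where a joint would pass 70% of its speed; a pose out of reach is approached as far as the arm can. A call with a gripper value outside its range is refused whole. The fingers move at their own pace and stop on an object; the grip force is fixed at half the most. Time passes only in rows, so rows that repeat a pose let the fingers close. It gives the time, the measured TCP pose, the force, the opening and the grip force at its end, in the units of the state.
- get_obs(): the state, without advancing time (a new reading comes with each control period).
- snapshot(name): name is "side" or "top" or "wrist"; returns a dict with "frame" (384x512x3 uint8, red, green, blue), "camera_matrix" (3x3 intrinsics, pixels), "origin" and "attitude" of the camera in the world. Camera axes: x right, y down, z forward; pixel columns grow to the right and rows downward; lengths in m; the calibration is good to about 2 mm. A picture is of the moment at which its call begins. There is no depth.
- close_job(): hands the job in; it is judged then, once.
The state is a dict: "clock": time; "joint_pos": joint angles; "qvel": joint speeds; "tau": joint torques, N m; "tool_pos": TCP position; "orientation": TCP orientation; "force": force on the tool from outside, world axes, zero at the start; "moment": the same for the moment, N m; "opening": finger opening in m; "gripper_force": force on a finger pad.
Only numpy, scipy, OpenCV 4.12 (cv2) and the standard library are available. Lean on these libraries where they do the work, as an engineer would, in place of code of your own. Each camera call takes 0.05 s, during which the arm holds its last target. There are 200 camera calls.

## Working session

There is one attempt and no reset: what is moved stays moved. The work goes in short steps, Python scripts to look and compute and a tool call to move; the robot and the scene stay as the last step left them, time stands still between calls to the robot, and variables do not carry over. Pictures are saved under pics/ and viewed, at most 10 in all, crops included, and the job is handed in when it is done.

Besides the shell and the picture viewer there is one more tool, called by a JSON object that holds its "api" and its "payload", one argument or row to a line. play_rows: Moves the arm, as the interface text tells. Its arguments: {"type":"object","properties":{"commands":{"type":"array","items":{"type":"array","items":{"type":"array","items":{"type":"number"}}}}},"required":["commands"]}

```bash
mkdir -p pics; ls
python3 - <<'E'
from plant import *
import cv2,numpy as np
print(hold_point_z, get_obs())
for n in("top","side"):
    s=snapshot(n);cv2.imwrite(f"pics/{n}0.png",s["frame"][:,:,::-1])
    print(n,s["camera_matrix"],s["origin"],s["attitude"])
E
```

```text
pics
0.0188 {'clock': 0.0, 'joint_pos': array([ 8.14242250e+01,  2.05912683e+01,  6.35145675e-01, -2.12947792e-02,
       -7.01345334e+01, -1.65072357e+01]), 'qvel': array([ 0.03251651,  0.01626664,  0.01567515, -0.01482794,  0.00381675,
        0.03899422]), 'tau': array([-1.51809985e-03, -5.82716274e+01,  2.93045425e+01,  6.99707955e+00,
        6.85101666e-03, -1.68971201e-04]), 'tool_pos': array([0.28596239, 0.61091078, 0.22563128]), 'orientation': array([ 1.79907392e+02, -6.56789202e-03, -2.50902575e+01]), 'force': array([ 0.2888571 , -0.62154864, -0.4728958 ]), 'moment': array([ 0.00488833,  0.04540342, -0.0263074 ]), 'gripper_force': 0.0, 'opening': 0.0879355892243139}
top [[402.85134235   0.         255.14603152]
 [  0.         402.85134235 182.19303797]
 [  0.           0.           1.        ]] [ 0.5053029  -0.02285259  1.14182419] [-1.78408380e+02  9.72452599e-03 -9.05659070e+01]
side [[370.67750377   0.         251.66987551]
 [  0.         370.67750377 193.53290246]
 [  0.           0.           1.        ]] [ 0.38083359 -0.72205956  0.85361699] [-136.76386115    0.96087436  -14.56871817]
```

View pics/top0.png

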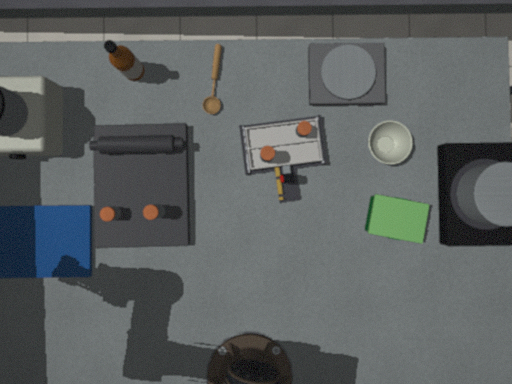

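View pics/side0.png

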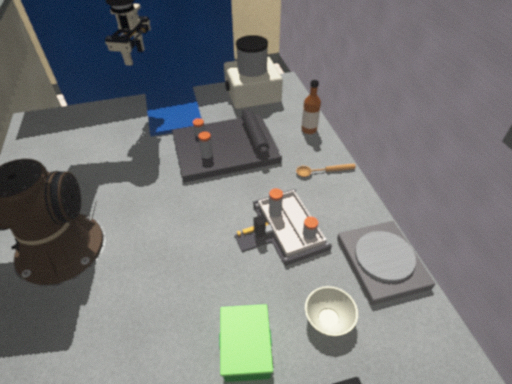

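The loose jars are at top-view px (108,214) and (151,212). The side view shows the right one is the tall one. In the rack, the tall mate (268,153) is in the front row at +y and the short mate (304,129) is in the back row at -y. The handle and red button are near (282,175).

```bash
cat > h.py <<'E'
import numpy as np,cv2
from scipy.spatial.transform import Rotation as R
from plant import *
def cam(s): return s["camera_matrix"],np.array(s["origin"]),R.from_euler("xyz",s["attitude"],degrees=True).as_matrix()
def ray(c,p):
    K,o,A=c; return A@np.linalg.solve(K,[p[0],p[1],1.])
def at(c,p,z):
    d=ray(c,p);return c[1]+d*(z-c[1][2])/d[2]
def proj(c,X):
    K,o,A=c;v=K@(A.T@(np.array(X)-o));return v[:2]/v[2]
def tri(cs,ps):
    M=0;b=0
    for c,p in zip(cs,ps):
        d=ray(c,p);d/=np.linalg.norm(d);P=np.eye(3)-np.outer(d,d);M=M+P;b=b+P@c[1]
    return np.linalg.solve(M,b)
def blobs(f,amin=20):
    h=cv2.cvtColor(f,cv2.COLOR_RGB2HSV)
    m=((h[...,0]<14)|(h[...,0]>174))&(h[...,1]>130)&(h[...,2]>80)
    n,_,st,ce=cv2.connectedComponentsWithStats(m.astype(np.uint8))
    return [(ce[i].round(2),st[i].tolist()) for i in range(1,n) if st[i][4]>=amin]
E
python3 - <<'E'
from h import *
S={n:snapshot(n) for n in("top","side")};C={n:cam(S[n]) for n in S}
B={}
for n in S:
    B[n]=blobs(S[n]["frame"],5)
    for b in B[n]:print(n,*b)
for b in B["top"]:
    for s in B["side"]:
        X=tri([C["top"],C["side"]],[b[0],s[0]])
        e=np.linalg.norm(proj(C["top"],X)-b[0])+np.linalg.norm(proj(C["side"],X)-s[0])
        if e<3:print(b[0],s[0],X.round(4),e.round(2))
a=cv2.resize(S["top"]["frame"][105:215,225:340],None,fx=5,fy=5,interpolation=cv2.INTER_CUBIC)
cv2.imwrite("pics/rack.png",a[:,:,::-1])
E
```

```text
top [109.8  58. ] [109, 56, 2, 5, 5]
top [114.   64.4] [113, 63, 3, 4, 5]
top [303.93 127.92] [297, 122, 14, 13, 139]
top [267.21 152.92] [261, 147, 14, 13, 146]
top [281.37 178.3 ] [279, 175, 5, 8, 30]
top [150.48 211.71] [143, 205, 15, 15, 169]
top [107.01 213.5 ] [100, 207, 15, 14, 165]
side [312.12 101.79] [305, 88, 15, 24, 225]
side [198.11 122.2 ] [194, 119, 9, 7, 55]
side [308.91 130.52] [304, 129, 11, 4, 23]
side [203.84 135.74] [198, 132, 12, 9, 85]
side [275.53 193.83] [270, 189, 12, 11, 104]
side [310.66 222.39] [305, 217, 13, 12, 114]
[114.   64.4] [308.91 130.52] [ 0.8996  0.4029 -0.0724] 1.11
[303.93 127.92] [310.66 222.39] [ 0.6783 -0.1542  0.0741] 0.06
[267.21 152.92] [275.53 193.83] [ 0.6095 -0.0549  0.1035] 0.03
[150.48 211.71] [203.84 135.74] [0.4605 0.245  0.112 ] 0.52
[107.01 213.5 ] [198.11 122.2 ] [0.4563 0.3673 0.0807] 0.02
```

View pics/rack.png

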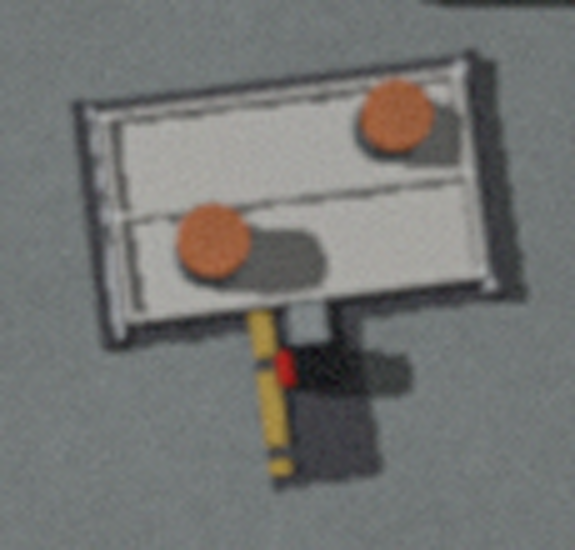

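Zoom of the rack: the white tray's wall-top corners are at crop px (92,110), (463,65), (492,285) and (120,333). Red button centre is at top px (281.4,178.3). Heights of all four lids match the given sizes.

Run:
```python
from h import *
from scipy.optimize import least_squares
s=snapshot("top");c=cam(s)
px=[(92,110),(463,65),(492,285),(120,333)]
L=[(58,100),(58,-100),(-58,-100),(-58,100)]
W=np.array([at(c,((225+(u+.5)/5-.5),105+(v+.5)/5-.5),.036)[:2] for u,v in px])
print(W.round(4),[np.linalg.norm(W[i]-W[i-1]).round(4) for i in range(4)])
L=np.array(L)/1e3
m=np.array([[.6783,-.1542],[.6095,-.0549]]); mx=np.array([.028,-.028])
btn=at(c,(281.37,178.3),.052)[:2]
def T(p,q):
    C,S=np.cos(p[2]),np.sin(p[2]);return p[:2]+q@np.array([[C,S],[-S,C]])
def inv(p,q):
    C,S=np.cos(p[2]),np.sin(p[2]);return (q-p[:2])@np.array([[C,-S],[S,C]])
f=lambda p:np.r_[(T(p,L)-W).ravel(),inv(p,btn[None])[0]-[-.095,.019]]
r=least_squares(f,[.64,-.1,0]);p=r.x
print(p[:2].round(4),np.degrees(p[2]),(r.fun*1e3).round(1))
print("mates local",inv(p,m).round(4),"btn",btn,inv(p,btn[None]))
# angle from mates alone irrelevant
print("tall tgt",T(p,np.array([[-.028,-.05]])),"short tgt",T(p,np.array([[.028,.05]])),"grip",T(p,np.array([[-.095,.003]])))
```

```text
[[ 0.6897  0.009 ]
 [ 0.7126 -0.1959]
 [ 0.5908 -0.2101]
 [ 0.5664 -0.0053]] [np.float64(0.1241), np.float64(0.2062), np.float64(0.1226), np.float64(0.2063)]
[ 0.6403 -0.1008] 6.68884763709474 [-3.4 -3.7 -3.   2.5  3.5  3.2  4.6 -3.   1.6 -1.2]
mates local [[ 0.0315 -0.0574]
 [-0.0252  0.0492]] btn [ 0.54542587 -0.09405612] [[-0.09343575  0.01777459]]
tall tgt [[ 0.61831044 -0.15374761]] short tgt [[ 0.66228152 -0.04790554]] grip [[ 0.54559318 -0.10891235]]
```

```bash
cat >> h.py <<'E'
def go(x,y,z,yaw=6.69):
    o=get_obs();A=R.from_euler("xyz",o["orientation"],degrees=True)
    B=R.from_euler("xyz",[180,0,yaw],degrees=True)
    print("shift cm",(A.inv().apply(np.array([x,y,z])-o["tool_pos"])*100).round(2),"turn",np.degrees((A.inv()*B).as_rotvec()).round(2),o["clock"])
E
python3 - <<'E'
from h import *
s=snapshot("top");c=cam(s)
for p,z in (((150.48,211.71),.112),((107.01,213.5),.082)): print(at(c,p,z))
go(.4563,.3675,.17)
E
```

```text
[0.46119795 0.24490383 0.112     ]
[0.45634641 0.36688177 0.082     ]
shift cm [25.74 14.85  5.63] turn [ 3.000e-02  1.000e-02 -3.178e+01] 0.3
```

{"api": "play_rows", "payload": {
  "commands": [
    [[6, 3.5, 1.5, 0, 0, -6, 1], [12.5, 7, 3, 0, 0, -12, 1], [19, 11, 4, 0, 0, -18, 1], [24, 14, 5, 0, 0, -24, 1], [25.74, 14.85, 5.63, 0, 0, -30, 1], [25.74, 14.85, 5.63, 0, 0, -31.78, 1], [25.74, 14.85, 5.63, 0, 0, -31.78, 1], [25.74, 14.85, 5.63, 0, 0, -31.78, 1], [25.74, 14.85, 5.63, 0, 0, -31.78, 1], [25.74, 14.85, 5.63, 0, 0, -31.78, 1], [25.74, 14.85, 5.63, 0, 0, -31.78, 1], [25.74, 14.85, 5.63, 0, 0, -31.78, 1]]
  ]
}}

```text
clock: 1.3
tool_pos: [0.456, 0.3688, 0.1705]
orientation: [-180.0, -0.0, 6.8]
force: [-1.4, -0.2, -0.6]
opening: 0.0875
gripper_force: 0.0
```

Run:
```python
from h import *
s=snapshot("wrist");c=cam(s);cv2.imwrite("pics/w1.png",s["frame"][:,:,::-1])
o=get_obs();print(o["tool_pos"],o["orientation"],o["joint_pos"])
print(c[1],s["attitude"])
for b,st in blobs(s["frame"]):
    print(b,st,at(c,b,.084).round(4),at(c,b,.114).round(4))
go(.4563,.367,.056)
```

```text
[0.45588007 0.36879648 0.17046159] [-1.79978519e+02 -1.70382754e-02  6.77337557e+00] [ 5.80644282e+01  1.47021312e+01 -1.53549104e+01 -1.59470276e-04
 -5.99155409e+01  3.87090305e+01]
[0.52899408 0.37733271 0.33000922] [ 1.64196087e+02  5.05197676e-02 -8.32285444e+01]
[260.05 195.94] [235, 172, 50, 48, 1815] [0.4586 0.368  0.084 ] [0.4672 0.3691 0.114 ]
[435.16 216.23] [406, 194, 62, 53, 2081] [0.4583 0.2326 0.084 ] [0.467  0.2503 0.114 ]
shift cm [ 0.02  0.19 11.45] turn [-0.02 -0.02  0.08] 1.35
```

View pics/w1.png

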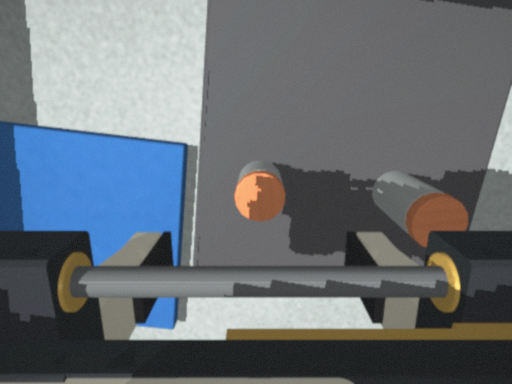

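The short jar is at wrist px (260,196), centred between the open fingers, with the tall one at (436,219). I'm going down to the short jar.

{"api": "play_rows", "payload": {
  "commands": [
    [[0.15, 0.15, 3, 0, 0, 0, 1], [0.15, 0.15, 6, 0, 0, 0, 1], [0.15, 0.15, 8.5, 0, 0, 0, 1], [0.15, 0.15, 10.5, 0, 0, 0, 1], [0.15, 0.15, 11.4, 0, 0, 0, 1], [0.15, 0.15, 11.4, 0, 0, 0, 1], [0.15, 0.15, 11.4, 0, 0, 0, 0.3], [0.15, 0.15, 11.4, 0, 0, 0, 0.3], [0.15, 0.15, 11.4, 0, 0, 0, 0.1], [0.15, 0.15, 11.4, 0, 0, 0, 0.1], [0.15, 0.15, 11.4, 0, 0, 0, 0.1], [0.15, 0.15, 11.4, 0, 0, 0, 0.1], [0.15, 0.15, 11.4, 0, 0, 0, 0.1], [0.15, 0.15, 11.4, 0, 0, 0, 0.1], [0.15, 0.15, 10.9, 0, 0, 0, 0.1], [0.15, 0.15, 9, 0, 0, 0, 0.1], [0.15, 0.15, 5, 0, 0, 0, 0.1], [0.15, 0.15, 1, 0, 0, 0, 0.1], [0.15, 0.15, -1, 0, 0, 0, 0.1], [0.15, 0.15, -1, 0, 0, 0, 0.1]]
  ]
}}

```text
clock: 3.02
tool_pos: [0.46, 0.3685, 0.1865]
orientation: [-179.7, -0.4, 6.7]
force: [0.1, 0.6, -0.4]
opening: 0.0387
gripper_force: 30.0
```

Run:
```python
from h import *
go(.66,-.048,.17); print(get_obs()["tool_pos"])
```

```text
shift cm [14.96 43.72  1.49] turn [-0.35 -0.39  0.05] 3.0167
[0.46004369 0.36847316 0.18651911]
```

{"api": "play_rows", "payload": {
  "commands": [
    [[0.7, 2, 0, 0, 0, 0, 0.1], [1.7, 5, 0, 0, 0, 0, 0.1], [2.8, 8.5, 0, 0, 0, 0, 0.1], [4, 12, 0, 0, 0, 0, 0.1], [5.3, 15.5, 0, 0, 0, 0, 0.1], [6.5, 19, 0, 0, 0, 0, 0.1], [7.7, 22.5, 0, 0, 0, 0, 0.1], [9, 26, 0, 0, 0, 0, 0.1], [10.2, 29.5, 0, 0, 0, 0, 0.1], [11.4, 33, 0, 0, 0, 0, 0.1], [12.6, 36.5, 0.5, 0, 0, 0, 0.1], [13.7, 40, 1, 0, 0, 0, 0.1], [14.4, 42.2, 1.3, 0, 0, 0, 0.1], [14.8, 43.2, 1.5, 0, 0, 0, 0.1], [14.96, 43.72, 1.5, 0, 0, 0, 0.1], [14.96, 43.72, 1.5, 0, 0, 0, 0.1], [14.96, 43.72, 1.5, 0, 0, 0, 0.1], [14.96, 43.72, 1.5, 0, 0, 0, 0.1], [14.96, 43.72, 1.5, 0, 0, 0, 0.1]]
  ]
}}

```text
clock: 4.6
tool_pos: [0.6574, -0.0491, 0.1658]
orientation: [-180.0, -0.0, 6.8]
force: [0.5, 0.2, -1.2]
opening: 0.0385
gripper_force: 30.0
```

Run:
```python
from h import *
s=snapshot("wrist");c=cam(s);cv2.imwrite("pics/w2.png",s["frame"][:,:,::-1])
t=snapshot("side");cv2.imwrite("pics/s2.png",t["frame"][:,:,::-1])
o=get_obs();print(o["tool_pos"],o["orientation"],o["opening"],o["joint_pos"])
for b,st in blobs(s["frame"]):
    print(b,st,at(c,b,.106).round(4),at(c,b,.076).round(4),at(c,b,.170-.026+.054).round(4))
```

```text
[ 0.65745471 -0.04931289  0.165732  ] [-1.79992265e+02 -3.42598009e-02  6.77457599e+00] 0.038448416032808394 [ 1.26206788e+01  2.14341479e+01 -6.19670431e+00 -4.74802548e-03
 -6.23342784e+01  8.41561028e+01]
[396.96 182.41] [371, 159, 53, 48, 1987] [ 0.6877 -0.1381  0.106 ] [ 0.6819 -0.1515  0.076 ] [ 0.7056 -0.0972  0.198 ]
[258.29 248.93] [216, 228, 86, 38, 2417] [ 0.629  -0.0523  0.106 ] [ 0.6151 -0.0539  0.076 ] [ 0.6715 -0.0473  0.198 ]
[267.66 306.32] [226, 298, 71, 31, 931] [ 0.5838 -0.0647  0.106 ] [ 0.5638 -0.068   0.076 ] [ 0.6453 -0.0545  0.198 ]
```

View pics/w2.png

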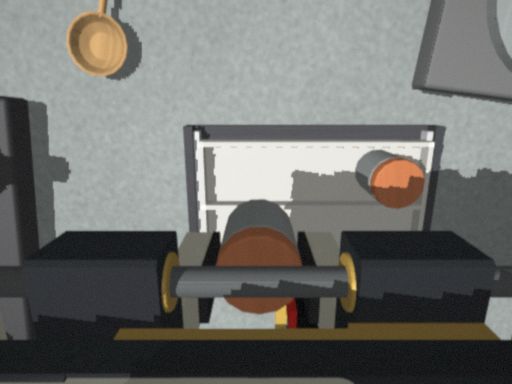

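The wrist view shows the held short jar. The tray's back wall top is at v≈143, the divider at v≈204, the left wall at u≈201 and the right wall at u≈430, and the edges are parallel to the image rows, so the yaw is right.

Run:
```python
from h import *
s=snapshot("wrist");c=cam(s)
Rz=lambda q,a=np.radians(6.69):np.array([[np.cos(a),np.sin(a)],[-np.sin(a),np.cos(a)]])@(np.array(q)-[.6403,-.1008])
for n,p in dict(backmid=(320,143),backleft=(205,143.5),backright=(425,143),div=(330,204),divL=(205,206),left=(201,180),right=(431,160),mate=(397,182.4)).items():
    X=at(c,p,.076 if n=="mate" else .036); print(n,X.round(4),"tray-local",Rz(X[:2]).round(4))
g=s["frame"].mean(2)
print("col330",[(i,int(g[i,330])) for i in range(122,215,1)])
print("row175",[(i,int(g[175,i])) for i in range(180,212)],[(i,int(g[175,i])) for i in range(424,446)])
o=get_obs();print(Rz(o["tool_pos"][:2]))
```

```text
backmid [ 0.7002 -0.0968  0.036 ] tray-local [ 0.06  -0.003]
backleft [6.882e-01 2.000e-04 3.600e-02] tray-local [0.0594 0.0947]
backright [ 0.7108 -0.1853  0.036 ] tray-local [ 0.0601 -0.0922]
div [ 0.6477 -0.1147  0.036 ] tray-local [ 0.0057 -0.0147]
divL [ 0.6326 -0.004   0.036 ] tray-local [0.0036 0.097 ]
left [0.656  0.0013 0.036 ] tray-local [0.0275 0.0995]
right [ 0.6971 -0.1941  0.036 ] tray-local [ 0.0455 -0.0993]
mate [ 0.682  -0.1518  0.076 ] tray-local [ 0.0355 -0.0555]
col330 [(122, 167), (123, 162), (124, 140), (125, 97), (126, 90), (127, 90), (128, 87), (129, 88), (130, 85), (131, 91), (132, 88), (133, 91), (134, 89), (135, 89), (136, 91), (137, 92), (138, 92), (139, 102), (140, 118), (141, 145), (142, 192), (143, 225), (144, 233), (145, 233), (146, 232), (147, 232), (148, 232), (149, 232), (150, 232), (151, 233), (152, 231), (153, 232), (154, 232), (155, 231), (156, 231), (157, 233), (158, 232), (159, 232), (160, 231), (161, 232), (162, 233), (163, 233), (164, 232), (165, 233), (166, 232), (167, 231), (168, 231), (169, 233), (170, 232), (171, 232), (172, 232), (173, 2
[... 452 characters left out ...]
1, 119), (212, 121), (213, 119), (214, 120)]
row175 [(180, 172), (181, 173), (182, 171), (183, 170), (184, 165), (185, 135), (186, 101), (187, 91), (188, 88), (189, 90), (190, 89), (191, 92), (192, 93), (193, 79), (194, 79), (195, 105), (196, 161), (197, 224), (198, 235), (199, 235), (200, 235), (201, 233), (202, 231), (203, 208), (204, 136), (205, 105), (206, 109), (207, 121), (208, 122), (209, 125), (210, 120), (211, 123)] [(424, 103), (425, 117), (426, 120), (427, 121), (428, 114), (429, 94), (430, 64), (431, 46), (432, 45), (433, 41), (434, 44), (435, 48), (436, 41), (437, 51), (438, 70), (439, 87), (440, 84), (441, 85), (442, 88), (443, 86), (444, 88), (445, 84)]
[0.02304422 0.04895523]
```

{"api": "play_rows", "payload": {
  "commands": [
    [[0.65, 0, 1, 0, 0, 0, 0.1], [0.65, 0, 3, 0, 0, 0, 0.1], [0.65, 0, 5, 0, 0, 0, 0.1], [0.65, 0, 7, 0, 0, 0, 0.1], [0.65, 0, 8.5, 0, 0, 0, 0.1], [0.65, 0, 9.5, 0, 0, 0, 0.1], [0.65, 0, 10.2, 0, 0, 0, 0.1], [0.65, 0, 10.7, 0, 0, 0, 0.1], [0.65, 0, 11.1, 0, 0, 0, 0.1], [0.65, 0, 11.4, 0, 0, 0, 0.1], [0.65, 0, 11.4, 0, 0, 0, 0.1], [0.65, 0, 11.4, 0, 0, 0, 0.1], [0.65, 0, 11.4, 0, 0, 0, 0.1]]
  ]
}}

```text
clock: 5.83
tool_pos: [0.6644, -0.0496, 0.052]
orientation: [180.0, -0.1, 6.7]
force: [0.7, -0.9, -1.8]
opening: 0.0383
gripper_force: 30.0
```

Run:
```python
from h import *
o=get_obs();print(o["tool_pos"],o["orientation"],o["force"],o["opening"])
Rz=lambda q,a=np.radians(6.69):np.array([[np.cos(a),np.sin(a)],[-np.sin(a),np.cos(a)]])@(np.array(q)-[.6403,-.1008])
print(Rz(o["tool_pos"][:2]))
s=snapshot("wrist");t=snapshot("side")
cv2.imwrite("pics/b.png",np.hstack([cv2.resize(s["frame"],(400,300)),cv2.resize(t["frame"][160:280,220:380],(400,300),interpolation=cv2.INTER_CUBIC)])[:,:,::-1])
```

```text
[ 0.66444337 -0.04959236  0.05197089] [ 1.79999640e+02 -6.43693644e-02  6.70190162e+00] [ 0.7433656  -0.92623998 -1.77157277] 0.03832453974417298
[0.02994454 0.04804633]
```

View pics/b.png

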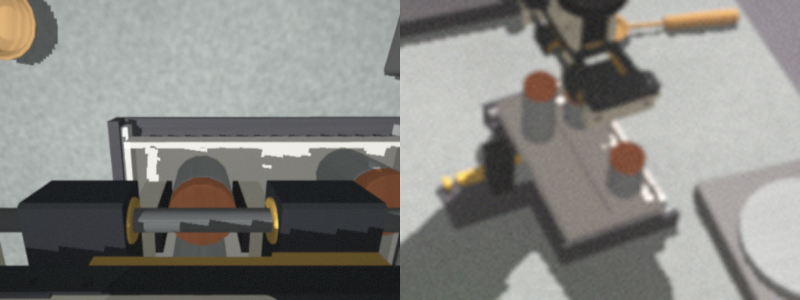

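The jar is just behind the tall mate, inside the back row. I'm lowering the last 3 mm, releasing and lifting.

{"api": "play_rows", "payload": {
  "commands": [
    [[0, 0, 0.15, 0, 0, 0, 0.1], [0, 0, 0.3, 0, 0, 0, 0.1], [0, 0, 0.35, 0, 0, 0, 0.1], [0, 0, 0.35, 0, 0, 0, 0.1], [0, 0, 0.35, 0, 0, 0, 0.65], [0, 0, 0.35, 0, 0, 0, 0.65], [0, 0, 0.35, 0, 0, 0, 0.65], [0, 0, 0.35, 0, 0, 0, 0.65], [0, 0, 0.35, 0, 0, 0, 0.65], [0, 0, -1, 0, 0, 0, 0.65], [0, 0, -4, 0, 0, 0, 0.65], [0, 0, -8, 0, 0, 0, 0.65], [0, 0, -11, 0, 0, 0, 0.65], [0, 0, -13, 0, 0, 0, 1], [0, 0, -13, 0, 0, 0, 1], [0, 0, -13, 0, 0, 0, 1]]
  ]
}}

```text
clock: 7.27
tool_pos: [0.6647, -0.0495, 0.1828]
orientation: [-180.0, -0.2, 6.7]
force: [0.2, 0.4, -1.7]
opening: 0.0716
gripper_force: 0.0
```

Run:
```python
from h import *
Rz=lambda q,a=np.radians(6.69):np.array([[np.cos(a),np.sin(a)],[-np.sin(a),np.cos(a)]])@(np.array(q)-[.6403,-.1008])
s=snapshot("wrist");c=cam(s)
for b,st in blobs(s["frame"]):
    X=at(c,b,.075);print(b,st,X.round(4),Rz(X[:2]).round(4))
o=get_obs();print(o["tool_pos"],o["orientation"])
go(.462,.2465,.185)
```

```text
[386.4  186.08] [362, 164, 50, 45, 1708] [ 0.6817 -0.1521  0.075 ] [ 0.0352 -0.0558]
[258.26 191.69] [236, 170, 45, 46, 1607] [ 0.6649 -0.0492  0.075 ] [0.0304 0.0484]
[256.4  255.26] [233, 243, 48, 23, 844] [ 0.6083 -0.0542  0.075 ] [-0.0264  0.05  ]
[288.32 310.43] [284, 298, 9, 26, 203] [ 0.5574 -0.0892  0.075 ] [-0.081   0.0212]
[ 0.6637894  -0.04955307  0.18119242] [-1.79975210e+02 -1.55222537e-02  6.68294063e+00]
shift cm [-16.6  -31.75  -0.37] turn [-0.02 -0.02 -0.01] 7.3167
```

{"api": "play_rows", "payload": {
  "commands": [
    [[-1.5, -3, -0.4, 0, 0, 0, 1], [-3.3, -6.4, -0.4, 0, 0, 0, 1], [-5.1, -9.8, -0.4, 0, 0, 0, 1], [-6.9, -13.2, -0.4, 0, 0, 0, 1], [-8.7, -16.6, -0.4, 0, 0, 0, 1], [-10.5, -20, -0.4, 0, 0, 0, 1], [-12.3, -23.4, -0.4, 0, 0, 0, 1], [-14.1, -26.8, -0.4, 0, 0, 0, 1], [-15.6, -29.8, -0.4, 0, 0, 0, 1], [-16.6, -31.75, -0.4, 0, 0, 0, 1], [-16.6, -31.75, -0.4, 0, 0, 0, 1], [-16.6, -31.75, -0.4, 0, 0, 0, 1], [-16.6, -31.75, -0.4, 0, 0, 0, 1], [-16.6, -31.75, -0.4, 0, 0, 0, 1], [-16.6, -31.75, -0.4, 0, 0, 0, 1]]
  ]
}}

```text
clock: 8.57
tool_pos: [0.4624, 0.2454, 0.1848]
orientation: [180.0, 0.0, 6.6]
force: [-0.7, -0.7, -0.6]
opening: 0.0876
gripper_force: 0.0
```

Run:
```python
from h import *
s=snapshot("wrist");c=cam(s)
for b,st in blobs(s["frame"]): print(b,st,at(c,b,.113).round(4))
o=get_obs();print(o["tool_pos"],o["orientation"])
go(.463,.245,.08)
```

```text
[257.09 203.21] [231, 178, 53, 51, 2103] [0.4635 0.2466 0.113 ]
[0.46247832 0.24549152 0.18489768] [1.79972234e+02 2.97238229e-02 6.61293676e+00]
shift cm [ 0.05  0.05 10.49] turn [ 0.03  0.03 -0.08] 8.6167
```

{"api": "play_rows", "payload": {
  "commands": [
    [[0, 0, 3, 0, 0, 0, 1], [0, 0, 6, 0, 0, 0, 1], [0, 0, 8.5, 0, 0, 0, 1], [0, 0, 10, 0, 0, 0, 1], [0, 0, 10.5, 0, 0, 0, 1], [0, 0, 10.5, 0, 0, 0, 1], [0, 0, 10.5, 0, 0, 0, 0.3], [0, 0, 10.5, 0, 0, 0, 0.3], [0, 0, 10.5, 0, 0, 0, 0.1], [0, 0, 10.5, 0, 0, 0, 0.1], [0, 0, 10.5, 0, 0, 0, 0.1], [0, 0, 10.5, 0, 0, 0, 0.1], [0, 0, 10.5, 0, 0, 0, 0.1], [0, 0, 10.5, 0, 0, 0, 0.1]]
  ]
}}

```text
clock: 9.78
tool_pos: [0.4622, 0.2464, 0.0804]
orientation: [-180.0, -0.0, 6.7]
force: [-0.6, -0.6, 0.1]
opening: 0.0401
gripper_force: 0.0
```

Run:
```python
from h import *
o=get_obs();print(o["tool_pos"],o["orientation"],o["opening"],o["gripper_force"])
a=np.radians(6.69);p=np.array([.6403,-.1008])+np.array([[np.cos(a),-np.sin(a)],[np.sin(a),np.cos(a)]])@[-.0267,-.05]
print(p);go(*p,.19)
```

```text
[0.46215033 0.24641115 0.08041392] [-1.79991033e+02 -1.08649151e-02  6.70119325e+00] 0.040094827524448796 0.0
[ 0.61960667 -0.15357003]
shift cm [ 10.97  41.56 -10.96] turn [-0.01 -0.01  0.01] 9.7833
```

{"api": "play_rows", "payload": {
  "commands": [
    [[0, 0, 0, 0, 0, 0, 0.1], [0, 0, 0, 0, 0, 0, 0.1], [0, 0, 0, 0, 0, 0, 0.1], [0, 0, -1, 0, 0, 0, 0.1], [0, 0, -3, 0, 0, 0, 0.1], [0, 0, -6, 0, 0, 0, 0.1], [0, 0, -9, 0, 0, 0, 0.1], [0, 0, -11, 0, 0, 0, 0.1], [0, 0, -11, 0, 0, 0, 0.1], [0.5, 1.7, -11, 0, 0, 0, 0.1], [1.2, 4.6, -11, 0, 0, 0, 0.1], [2.1, 8, -11, 0, 0, 0, 0.1], [3, 11.4, -11, 0, 0, 0, 0.1], [3.9, 14.8, -11, 0, 0, 0, 0.1], [4.8, 18.2, -11, 0, 0, 0, 0.1], [5.7, 21.6, -11, 0, 0, 0, 0.1], [6.6, 25, -11, 0, 0, 0, 0.1], [7.5, 28.4, -11, 0, 0, 0, 0.1], [8.4, 31.8, -11, 0, 0, 0, 0.1], [8.4, 31.8, -11, 0, 0, 0, 0.1]]
  ]
}}

```text
clock: 11.45
tool_pos: [0.5835, -0.0644, 0.1895]
orientation: [179.9, 0.1, 6.5]
force: [0.3, 0.3, -1.1]
opening: 0.039
gripper_force: 30.0
```

{"api": "play_rows", "payload": {
  "commands": [
    [[0.8, 3, 0, 0, 0, 0, 0.1], [1.5, 6, 0, 0, 0, 0, 0.1], [2.2, 8.5, 0, 0, 0, 0, 0.1], [2.57, 9.76, 0, 0, 0, 0, 0.1], [2.57, 9.76, 0, 0, 0, 0, 0.1], [2.57, 9.76, 0, 0, 0, 0, 0.1], [2.57, 9.76, 0, 0, 0, 0, 0.1], [2.57, 9.76, 0, 0, 0, 0, 0.1]]
  ]
}}

```text
clock: 12.12
tool_pos: [0.6192, -0.1527, 0.1903]
orientation: [-180.0, 0.0, 6.7]
force: [0.1, 0.4, -1.6]
opening: 0.0384
gripper_force: 30.0
```

Run:
```python
from h import *
o=get_obs();print(o["tool_pos"],o["orientation"],o["opening"],o["gripper_force"])
go(.6196,-.1535,.0725)
Rz=lambda q,a=np.radians(6.69):np.array([[np.cos(a),np.sin(a)],[-np.sin(a),np.cos(a)]])@(np.array(q)-[.6403,-.1008])
s=snapshot("wrist");c=cam(s)
for b,st in blobs(s["frame"]): 
  X=at(c,b,.075);print(b,st,X.round(4),Rz(X[:2]))
```

```text
[ 0.61917952 -0.15268307  0.19026506] [-1.79984866e+02  1.49772236e-02  6.74575401e+00] 0.03841043319432963 29.999776929616928
shift cm [ 0.04  0.09 11.78] turn [-0.02  0.01  0.06] 12.1167
[268.52 114.06] [245, 91, 48, 47, 1754] [ 0.681  -0.1533  0.075 ] [ 0.03431705 -0.0568364 ]
[136.93 119.61] [112, 97, 50, 47, 1841] [ 0.6645 -0.0503  0.075 ] [0.02991175 0.04738505]
[127.28 192.44] [101, 169, 53, 49, 2035] [ 0.6034 -0.0434  0.075 ] [-0.03000416  0.06128654]
[258.35 250.62] [216, 231, 86, 35, 2165] [ 0.5634 -0.1591  0.075 ] [-0.08319657 -0.04893766]
[258.36 306.45] [220, 298, 79, 22, 1226] [ 0.5072 -0.1658  0.075 ] [-0.13976332 -0.04900581]
```

{"api": "play_rows", "payload": {
  "commands": [
    [[0, 0.05, 1, 0, 0, 0, 0.1], [0, 0.05, 3, 0, 0, 0, 0.1], [0, 0.05, 5, 0, 0, 0, 0.1], [0, 0.05, 7, 0, 0, 0, 0.1], [0, 0.05, 8.5, 0, 0, 0, 0.1], [0, 0.05, 9.5, 0, 0, 0, 0.1], [0, 0.05, 10.3, 0, 0, 0, 0.1], [0, 0.05, 10.9, 0, 0, 0, 0.1], [0, 0.05, 11.3, 0, 0, 0, 0.1], [0, 0.05, 11.5, 0, 0, 0, 0.1], [0, 0.05, 11.6, 0, 0, 0, 0.1], [0, 0.05, 11.7, 0, 0, 0, 0.1], [0, 0.05, 11.75, 0, 0, 0, 0.1], [0, 0.05, 11.75, 0, 0, 0, 0.1], [0, 0.05, 11.75, 0, 0, 0, 0.1]]
  ]
}}

```text
clock: 13.42
tool_pos: [0.6198, -0.1542, 0.0731]
orientation: [180.0, -0.0, 6.7]
force: [-0.2, 0.5, -1.6]
opening: 0.0384
gripper_force: 30.0
```

Run:
```python
from h import *
o=get_obs();print(o["tool_pos"],o["orientation"],o["force"],o["opening"])
s=snapshot("wrist");t=snapshot("side")
cv2.imwrite("pics/b2.png",np.hstack([cv2.resize(s["frame"],(400,300)),cv2.resize(t["frame"][160:280,220:380],(400,300),interpolation=cv2.INTER_CUBIC)])[:,:,::-1])
```

```text
[ 0.61980327 -0.15419229  0.07313055] [ 1.79995109e+02 -3.55300814e-02  6.69419555e+00] [-0.17987754  0.51312903 -1.60537682] 0.038443993625257356
```

View pics/b2.png

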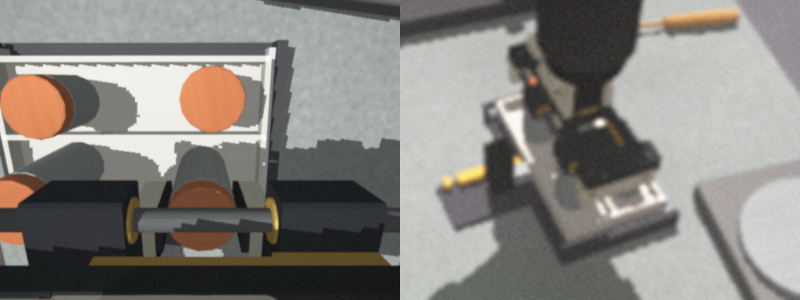

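All four jars stand upright in the wrist view (short pair in the back row), with the tall one held just over the front row. I'm releasing it.

{"api": "play_rows", "payload": {
  "commands": [
    [[0, 0, 0.05, 0, 0, 0, 0.1], [0, 0, 0.05, 0, 0, 0, 0.1], [0, 0, 0.05, 0, 0, 0, 0.65], [0, 0, 0.05, 0, 0, 0, 0.65], [0, 0, 0.05, 0, 0, 0, 0.65], [0, 0, 0.05, 0, 0, 0, 0.65], [0, 0, 0.05, 0, 0, 0, 0.65], [0, 0, -1, 0, 0, 0, 0.65], [0, 0, -4, 0, 0, 0, 0.65], [0, 0, -8, 0, 0, 0, 0.65], [0, 0, -10, 0, 0, 0, 0.65], [0, 0, -11, 0, 0, 0, 0.65], [0, 0, -11, 0, 0, 0, 0.65], [0, 0, -11, 0, 0, 0, 0.65]]
  ]
}}

```text
clock: 14.68
tool_pos: [0.6195, -0.154, 0.1832]
orientation: [-180.0, -0.1, 6.7]
force: [-0.5, -0.8, -0.8]
opening: 0.0567
gripper_force: 0.0
```

Run:
```python
from h import *
Rz=lambda q,a=np.radians(6.69):np.array([[np.cos(a),np.sin(a)],[-np.sin(a),np.cos(a)]])@(np.array(q)-[.6403,-.1008])
s=snapshot("wrist");c=cam(s)
for b,st in blobs(s["frame"]):
  for z in (.105,.075):
    X=at(c,b,z);print(b,st,z,Rz(X[:2]).round(4))
print(get_obs()["tool_pos"])
go(.5435,-.1088,.19)
```

```text
[266.91 114.8 ] [243, 91, 49, 49, 1852] 0.105 [ 0.0357 -0.0561]
[266.91 114.8 ] [243, 91, 49, 49, 1852] 0.075 [ 0.0343 -0.0568]
[131.99 120.58] [106, 97, 52, 49, 1953] 0.105 [0.0318 0.0365]
[131.99 120.58] [106, 97, 52, 49, 1953] 0.075 [0.03   0.0474]
[122.02 195.44] [95, 171, 55, 51, 2176] 0.105 [-0.0216  0.0491]
[122.02 195.44] [95, 171, 55, 51, 2176] 0.075 [-0.0302  0.0617]
[258.49 199.92] [234, 176, 51, 49, 1974] 0.105 [-0.025  -0.0503]
[258.49 199.92] [234, 176, 51, 49, 1974] 0.075 [-0.034  -0.0503]
[ 0.6189294  -0.15397969  0.18204307]
shift cm [-6.97 -5.37 -0.79] turn [-0.03  0.06 -0.01] 14.7333
```

Run:
```python
from h import *
a=np.radians(6.69);p=np.array([.6403,-.1008])+np.array([[np.cos(a),-np.sin(a)],[np.sin(a),np.cos(a)]])@[-.0968,.0025]
print(p);go(*p,.15)
```

```text
[ 0.54386787 -0.10959397]
shift cm [-6.94 -5.28  3.21] turn [-0.03  0.06 -0.01] 14.7333
```

{"api": "play_rows", "payload": {
  "commands": [
    [[-2, -1.5, 0, 0, 0, 0, 1], [-4.5, -3.5, 0, 0, 0, 0, 1], [-6.5, -5, 1, 0, 0, 0, 1], [-6.94, -5.28, 3.2, 0, 0, 0, 1], [-6.94, -5.28, 3.2, 0, 0, 0, 1], [-6.94, -5.28, 3.2, 0, 0, 0, 1], [-6.94, -5.28, 3.2, 0, 0, 0, 1], [-6.94, -5.28, 3.2, 0, 0, 0, 1], [-6.94, -5.28, 3.2, 0, 0, 0, 1]]
  ]
}}

```text
clock: 15.48
tool_pos: [0.5455, -0.1101, 0.1512]
orientation: [180.0, -0.0, 6.7]
force: [-0.2, -0.0, -0.2]
opening: 0.0874
gripper_force: 0.0
```

Run:
```python
from h import *
s=snapshot("wrist");c=cam(s);cv2.imwrite("pics/w5.png",s["frame"][:,:,::-1])
a=np.radians(6.69)
for L in [(-83,-15,75),(-107,-15,75),(-83,15,75),(-107,15,75)]:
    q=np.array([.6403,-.1008])+np.array([[np.cos(a),-np.sin(a)],[np.sin(a),np.cos(a)]])@(np.array(L[:2])/1e3)
    print(L,proj(c,[*q,L[2]/1e3]).round(1))
print(get_obs()["tool_pos"],get_obs()["clock"]);go(.5439,-.1096,.038)
```

```text
(-83, -15, 75) [282.  186.8]
(-107, -15, 75) [281.4 218.3]
(-83, 15, 75) [240.1 186.8]
(-107, 15, 75) [240.6 218.3]
[ 0.54525281 -0.1100779   0.1510971 ] 15.5333
shift cm [-0.13 -0.06 11.31] turn [ 0.01 -0.03 -0.02] 15.5333
```

View pics/w5.png

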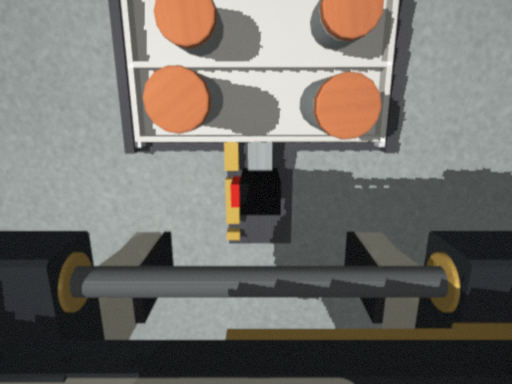

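The handle top spans u 240–281 with its front edge at v≈214, the red button is on its left (u 231–240), and all four jars are standing. The pose matches the fit, so I'm descending and squeezing.

{"api": "play_rows", "payload": {
  "commands": [
    [[-0.1, -0.05, 3, 0, 0, 0, 1], [-0.1, -0.05, 6, 0, 0, 0, 1], [-0.1, -0.05, 8.5, 0, 0, 0, 1], [-0.1, -0.05, 10.3, 0, 0, 0, 1], [-0.1, -0.05, 11.3, 0, 0, 0, 1], [-0.1, -0.05, 11.3, 0, 0, 0, 1], [-0.1, -0.05, 11.3, 0, 0, 0, 1], [-0.1, -0.05, 11.3, 0, 0, 0, 0.3], [-0.1, -0.05, 11.3, 0, 0, 0, 0.3], [-0.1, -0.05, 11.3, 0, 0, 0, 0.1], [-0.1, -0.05, 11.3, 0, 0, 0, 0.1], [-0.1, -0.05, 11.3, 0, 0, 0, 0.1], [-0.1, -0.05, 11.3, 0, 0, 0, 0.1], [-0.1, -0.05, 11.3, 0, 0, 0, 0.1], [-0.1, -0.05, 11.3, 0, 0, 0, 0.1], [-0.1, -0.05, 11.3, 0, 0, 0, 0.1], [-0.1, -0.05, 11.3, 0, 0, 0, 0.1], [-0.1, -0.05, 11.3, 0, 0, 0, 0.1], [-0.1, -0.05, 11.3, 0, 0, 0, 0.1], [-0.1, -0.05, 11.3, 0, 0, 0, 0.1]]
  ]
}}

```text
clock: 17.2
tool_pos: [0.5437, -0.1109, 0.0378]
orientation: [179.9, 0.0, 6.7]
force: [2.8, -9.6, -1.7]
opening: 0.0307
gripper_force: 30.0
```

Opening is 30.7 mm, so the button is fully in. I'm pulling slowly.

{"api": "play_rows", "payload": {
  "commands": [
    [[-0.1, 0.1, 0, 0, 0, 0, 0.1], [-0.3, 0.1, 0, 0, 0, 0, 0.1], [-0.6, 0.1, 0, 0, 0, 0, 0.1], [-1, 0.1, 0, 0, 0, 0, 0.1], [-1.5, 0.1, 0, 0, 0, 0, 0.1], [-2, 0.1, 0, 0, 0, 0, 0.1], [-2.5, 0.1, 0, 0, 0, 0, 0.1], [-3, 0.1, 0, 0, 0, 0, 0.1], [-3.5, 0.1, 0, 0, 0, 0, 0.1], [-4, 0.1, 0, 0, 0, 0, 0.1], [-4.5, 0.1, 0, 0, 0, 0, 0.1], [-5, 0.1, 0, 0, 0, 0, 0.1], [-5.5, 0.1, 0, 0, 0, 0, 0.1], [-6, 0.1, 0, 0, 0, 0, 0.1], [-6.5, 0.1, 0, 0, 0, 0, 0.1], [-7, 0.1, 0, 0, 0, 0, 0.1], [-7.4, 0.1, 0, 0, 0, 0, 0.1], [-7.7, 0.1, 0, 0, 0, 0, 0.1], [-7.8, 0.1, 0, 0, 0, 0, 0.1], [-7.8, 0.1, 0, 0, 0, 0, 0.1]]
  ]
}}

```text
clock: 18.87
tool_pos: [0.4665, -0.12, 0.0378]
orientation: [180.0, -0.1, 6.7]
force: [4.2, -6.2, -5.2]
opening: 0.0305
gripper_force: 30.0
```

{"api": "play_rows", "payload": {
  "commands": [
    [[-0.2, 0.05, 0, 0, 0, 0, 0.1], [-0.5, 0.05, 0, 0, 0, 0, 0.1], [-0.8, 0.05, 0, 0, 0, 0, 0.1], [-1.1, 0.05, 0, 0, 0, 0, 0.1], [-1.4, 0.05, 0, 0, 0, 0, 0.1], [-1.7, 0.05, 0, 0, 0, 0, 0.1], [-1.9, 0.05, 0, 0, 0, 0, 0.1], [-2.05, 0.05, 0, 0, 0, 0, 0.1], [-2.15, 0.05, 0, 0, 0, 0, 0.1], [-2.25, 0.05, 0, 0, 0, 0, 0.1], [-2.35, 0.05, 0, 0, 0, 0, 0.1], [-2.35, 0.05, 0, 0, 0, 0, 0.1], [-2.35, 0.05, 0, 0, 0, 0, 0.1], [-2.35, 0.05, 0, 0, 0, 0, 0.1]]
  ]
}}

```text
clock: 20.03
tool_pos: [0.4443, -0.1227, 0.0378]
orientation: [180.0, -0.1, 6.7]
force: [6.2, -4.3, -8.9]
opening: 0.0306
gripper_force: 30.0
```

Run:
```python
from h import *
o=get_obs();print(o["tool_pos"],o["force"],o["opening"],o["gripper_force"],o["clock"])
s=snapshot("wrist");t=snapshot("top")
cv2.imwrite("pics/end.png",np.hstack([cv2.resize(s["frame"],(400,300)),cv2.resize(t["frame"][105:225,220:380],(400,300),interpolation=cv2.INTER_CUBIC)])[:,:,::-1])
```

```text
[ 0.44434616 -0.12271948  0.03782055] [ 6.20193129 -4.31971634 -8.89496787] 0.03059488629998905 29.99714970588684 20.0333
```

View pics/end.png

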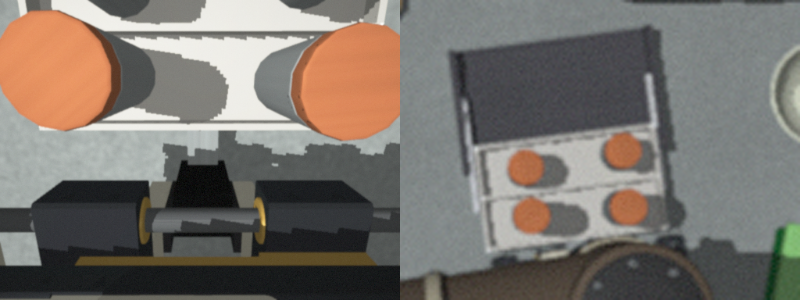

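All four jars stand in the extended tray and the fingers hold the handle. TCP travel is about 100 mm. A small extra pull will confirm the hard stop.

{"api": "play_rows", "payload": {
  "commands": [
    [[-0.1, 0, 0, 0, 0, 0, 0.1], [-0.2, 0, 0, 0, 0, 0, 0.1], [-0.3, 0, 0, 0, 0, 0, 0.1], [-0.3, 0, 0, 0, 0, 0, 0.1], [-0.3, 0, 0, 0, 0, 0, 0.1], [-0.3, 0, 0, 0, 0, 0, 0.1], [-0.3, 0, 0, 0, 0, 0, 0.1], [-0.3, 0, 0, 0, 0, 0, 0.1], [-0.3, 0, 0, 0, 0, 0, 0.1]]
  ]
}}

```text
clock: 20.88
tool_pos: [0.4443, -0.1227, 0.0379]
orientation: [180.0, -0.4, 6.8]
force: [16.4, -6.2, -20.7]
opening: 0.0307
gripper_force: 30.0
```

The TCP stayed in place and the force rose, so the tray is against the hard stop. I'm handing in.

```bash
python3 -c "
from plant import *
print(close_job())"
```

```text
the job is handed in; nothing more can be done
None
```

The job is handed in, with no verdict returned: the short jar is in the back row and the tall jar in the front row, each beside its mate, all four standing in the last picture, and the gripper is holding the tray by its handle at the second stop.

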